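# Refit the hotplate's loose knob

## Task

The right-hand knob of the small hotplate has come off and lies on the worktop. First switch the hotplate off by turning its remaining left-hand knob fully anticlockwise to the stop; then take the loose knob, turn it so that the flat in its bore matches the flat of the bare D-shaft, and push it all the way onto the shaft. Finish while still holding the knob, pressing it down so that the sprung shaft stays pushed well in, and leave the other things on the worktop where they are.

Things in the scene. Friction and masses are not known exactly. Their poses are not given: they have to be found in the camera images.
- hotplate: Fixed flat aluminium table-top hotplate, 220 (x) x 260 (y) x 58 mm high; dark round heating plate on its rear part (70 mm high there). Origin: centre of its underside; x points to its rear, y to its left, z up; the front (-x) faces the robot's side. On its flat top (z = 58 mm): left knob at x = -78, y = +65 mm, bare shaft at x = -78, y = -65 mm.
- power (a joint): Turn of the left-hand knob in rad: 0 = off, the anticlockwise end stop (seen from above; bar parallel to the hotplate's x, nose to the rear); grows clockwise up to 4.7; starts between 0.7 and 1.4. It stays where it is left; friction about 0.04 N m.
- power_grip (a point): Point on the upright axis of the left-hand knob, in its grip bar, 84 mm above the worktop (12 mm below the bar's top, 17 mm above the skirt). This knob is shaped like the loose knob, its underside 2 mm above the hotplate's top. The frame turns with it: x along the bar to its narrow nose.
- loose_knob: Loose black knob, 60 g, standing bore down. Skirt 50 mm across, 7 mm high; on it a grip bar 20 mm wide (y), x from -24 to +26 mm, top 36 mm above the underside, sides upright and parallel for x = -21 to +14; the +x end narrows to a nose with a pale line on top. Origin: centre of underside; x to the nose, z up. D-bore 13.6 mm wide, 22 mm deep, its flat 2.7 mm from the axis on the nose (+x) side.
- bore_end (a point): Closed upper end of the loose knob's bore, on its axis, 22 mm above the underside; axes as the knob's.
- nose (a point): End of the loose knob's narrow nose at the top of the bar, x = 26, y = 0, z = 36 mm in the knob's frame; axes as the knob's.
- shaft_tip (a point): Top centre of the bare upright D-shaft, 30 mm above the hotplate's top when not pressed. 12 mm diameter, flat 2 mm from the axis on the +x side; a dark tongue on the collar at its foot points +x too; top 2.5 mm tapered. The knob goes on only with its nose to +x, to about 12 degrees. The shaft does not turn; its yaw varies. Knob fully on, not pressed: underside 8 mm above the hotplate's top.
- shaft (a joint): How far the bare shaft is pushed down against its spring, in m: 0 at rest, 0.006 at the lower stop. It starts to move at about 4 N and reaches the stop at about 9 N; it springs back when let go.
- salt_jar: Bystander: white-capped glass spice jar, 47 mm across, 98 mm high, standing to the right of the hotplate. Origin: centre of its underside.
- peeler: Bystander: black-handled peeler, 170 mm long, lying at the right. Origin: centre of its underside, x along it.
- mug: Bystander: mug, 87 x 120 x 96 mm, standing at the left. Origin: centre of its underside.
- spoon: Bystander: teaspoon, 130 mm long, lying at the left near the front edge. Origin: centre of its underside, x along it.
There are look-alikes about, which are no part of the job. Of the things that look like the loose_knob, the smaller one is meant.

How it is judged:
By the outcome, as a careful person would: the job done as asked, in the order asked, and still so for the second after the job is handed in, while the arm keeps its last pose, push and grip.
It also fails if it takes over 56 s, if anything falls off the work surface, if the arm or the gripper's body presses on something with over 40 N, if the wrist force passes 120 N, or if a joint passes its speed limit or range.

## Robot

A 7-joint arm with a two-finger parallel gripper is mounted at the origin on a cart in front of the work surface, level with it; the furniture and walls round the work are solid. World frame = base frame: x ahead of the robot, y to its left, z up, the work surface at z = 0. Lengths are in m, angles in rad, forces in N, time in s.
With the tool pointing down it reaches from about 0.4 to 0.875 m from the base axis. Payload 6.5 kg.
Tool frame: the origin (TCP) lies at the very end of the fingers, on their centre line; the grasp point (between the pads) lies 19 mm behind it; z points along the fingers, y is the line along which they close (so a half turn about z gives the same grasp; the last joint's range is limited). The gripper opens to 88 mm and grips with 3 to 60 N. Pads are 18 mm wide; open, the fingers measure 123 mm over their backs; the gripper's body (75 mm by 187 mm) begins 45 mm behind the grasp point.
Start: joints at [1.178, 0.536, -0.004, 1.538, 0.003, 1.067, -0.071], TCP at [0.209, -0.616, 0.217] pointing down, gripper open.
Joint ranges: [-2.7, 2.7], [-0.37, 2.16], [-1.27, 1.26], [0.24, 2.4], [-1.31, 4.45], [0.19, 1.91], [-2.76, 2.76]. Speed limits (rad/s): [2.39, 2.39, 3.14, 3.14, 3.14, 3.14, 3.14].

## Interface

Orientations are given as a 3x3 rotation matrix whose columns are the frame's x, y, z axes.
In Python, from station import arm gives the robot as it stands.
- The arm moves only by the tool apply_moves, never from a script. Its argument "commands" is text: rows parted by semicolons, each of 7 numbers parted by spaces: the shift along the tool's x, y, z in cm, then the turn, a rotation vector about the tool's x, y, z in degrees, then the closure, from -1 (fully open) to 1 (shut). A call has 1 to 10 rows; each row shifts and turns the commanded pose from where the row before left it, along the tool's axes as they then stand; what a row does not reach is not made up. A row lasts 1/10 s, in which the tool goes at most 50 mm and 8.59 degrees, less where a joint would pass 70% of its speed; a pose out of reach is approached as far as the arm can. A call is refused whole if a number of a shift passes 5 or a number of a turn 8.59, either way. A call with a gripper value outside its range is refused whole. The fingers move at their own pace and stop on an object; the grip force is fixed at half the most. Time passes only in rows, so rows that do not move let the fingers close. It gives the time, the measured TCP pose, the force, the opening and the grip force at its end, in the units of the state.
- arm.observe(): the state, without advancing time (a new reading comes with each control period).
- arm.camera(name): name is "side" or "top" or "wrist"; returns the picture (400x640x3 uint8, blue, green, red); there is no depth.
- arm.get_calibration(name): a dict with "fx", "fy", "cx", "cy" (pixels), "R" (3x3) and "t" (3): a world point X has camera coordinates R X + t; the wrist camera has in their place "T_tool_cam" (4x4, takes a point from camera to tool coordinates, whose origin is the TCP and whose axes are the flange's). Camera axes: x right, y down, z forward; pixel columns grow to the right and rows downward; lengths in m; the calibration is good to about 2 mm. A picture is of the moment at which its call begins: read the wrist's pose just before it. get_calibration takes no time and is no camera call.
- arm.close_job(): hands the job in; it is judged then, once.
Trained networks look in the newest picture that a camera, given by its name, has taken for a name from the list of things; names that differ only in an ending like _2 or _b are one class to them, and where a whole thing is asked for, a point or a joint stands for the part that bears it (a point fixed in the world has none). Each returns a list of dicts, best first, with "conf" (0 to 1); they miss things now and then, are a little off and sometimes report something else, mostly with a low value. They report only what shows in the picture. A call takes as long as a camera call. They do not tell look-alikes from the thing itself.
- arm.spot_in(camera, thing): "point" ([column, row] in pixels, amid what is visible of it).
- arm.outline_of(camera, thing): "pixels" (400x640 bool, what is visible of it) and "point" ([column, row] in pixels, amid what is visible of it).
The state is a dict: "time_s": time; "joint_positions": joint angles; "qd": joint speeds; "effort": joint torques, N m; "ee_pos": TCP position; "orientation": TCP orientation; "wrist_force": force on the tool from outside, world axes, zero at the start; "wrist_torque": the same for the moment, N m; "width": finger opening in m; "finger_force": force on a finger pad.
Only numpy, scipy, OpenCV 4.12 (cv2) and the standard library are available. Lean on these libraries where they do the work, as an engineer would, in place of code of your own. Each camera call takes 0.05 s, during which the arm holds its last target. There are 200 camera calls.

## Working session

There is one attempt and no reset: what is moved stays moved. The work goes in short steps, Python scripts to look and compute and a tool call to move; the robot and the scene stay as the last step left them, time stands still between calls to the robot, and variables do not carry over. Pictures are saved under pics/ and viewed, at most 10 in all, crops included, and the job is handed in when it is done.

Besides the shell and the picture viewer there is one more tool, called after "Call:" as name(argument=value, ...) on one line, values as JSON. apply_moves: Moves the arm, as the interface text tells. Its arguments: {"type":"object","properties":{"commands":{"type":"string"}},"required":["commands"]}

```bash
ls; mkdir -p pics; cat > h.py <<'E'
import numpy as np, cv2
from station import arm
def cal(n):
    c=arm.get_calibration(n); K=np.array([[c['fx'],0,c['cx']],[0,c['fy'],c['cy']],[0,0,1.]])
    if 'R' in c: R,t=np.array(c['R']),np.array(c['t'])
    else:
        s=arm.observe(); T=np.eye(4); T[:3,:3]=s['orientation']; T[:3,3]=s['ee_pos']
        M=np.linalg.inv(T@np.array(c['T_tool_cam'])); R,t=M[:3,:3],M[:3,3]
    return K,R,t
def back(k,p,z):
    K,R,t=k; d=R.T@np.linalg.solve(K,[p[0],p[1],1]); o=-R.T@t
    return o+d*(z-o[2])/d[2]
def proj(k,X):
    K,R,t=k; c=K@(R@np.array(X)+t); return c[:2]/c[2]
E
python3 - <<'E'
from h import *
for n in ['top','side']:
    cv2.imwrite(f'pics/{n}0.png',arm.camera(n)); k=cal(n); print(n,-k[1].T@k[2])
    for th,z in [('loose_knob',.03),('power_grip',.09),('shaft_tip',.088),('hotplate',.058),('salt_jar',.098),('mug',.09)]:
        for d in arm.spot_in(n,th)[:4]: print(n,th,d['conf'],np.round(d['point']),np.round(back(k,d['point'],z),3))
print(arm.observe())
E
```

```text
pics
top [0.3843856  0.11881575 1.20746977]
top loose_knob 0.81 [441. 116.] [ 0.803 -0.245  0.03 ]
top loose_knob 0.47 [385. 197.] [ 0.552 -0.063  0.03 ]
top power_grip 0.56 [265. 242.] [0.423 0.286 0.09 ]
top shaft_tip 0.41 [303. 220.] [0.484 0.18  0.088]
top hotplate 0.64 [275. 213.] [0.506 0.264 0.058]
top salt_jar 0.61 [328. 177.] [0.603 0.109 0.098]
top mug 0.73 [193. 260.] [0.376 0.488 0.09 ]
side [-0.32112413  0.09118492  1.38915848]
side loose_knob 0.74 [412. 158.] [ 0.786 -0.249  0.03 ]
side loose_knob 0.62 [367. 208.] [ 0.537 -0.05   0.03 ]
side loose_knob 0.6 [412. 182.] [ 0.664 -0.236  0.03 ]
side power_grip 0.65 [278. 231.] [0.399 0.275 0.09 ]
side hotplate 0.78 [286. 212.] [0.502 0.258 0.058]
side salt_jar 0.59 [324. 186.] [0.592 0.116 0.098]
side mug 0.95 [215. 241.] [0.359 0.495 0.09 ]
{'time_s': 0.7, 'joint_positions': array([ 1.17783196,  0.53637889, -0.00439075,  1.53789424,  0.00256395,
        1.06732654, -0.07118515]), 'qd': array([ 0.00244797, -0.00196066, -0.0001998 , -0.00096954,  0.0023195 ,
        0.00137614, -0.0002632 ]), 'effort': array([-1.67724502e-04, -5.70761669e+01,  9.89429019e-01, -2.51876003e+01,
       -5.63578005e-02,  1.08043544e-02,  4.64248023e-05]), 'ee_pos': array([ 0.20863809, -0.6155935 ,  0.2166319 ]), 'orientation': array([[ 9.47077521e-01,  3.21004935e-01, -2.39154476e-06],
       [ 3.21004935e-01, -9.47077521e-01,  5.09124795e-07],
       [-2.10154672e-06, -1.24987832e-06, -1.00000000e+00]]), 'wrist_force': array([ 0.20695293, -0.05639159,  0.05210715]), 'wrist_torque': array([-0.00389226, -0.00640417,  0.04478221]), 'finger_force': 0.0, 'width': 0.08837813472167577}
```

```bash
python3 - <<'E'
import cv2,numpy as np
a=cv2.imread('pics/top0.png')[80:290,180:480]
cv2.imwrite('pics/c1.png',cv2.resize(a,None,fx=2.6,fy=2.6,interpolation=cv2.INTER_CUBIC))
E
```

```text
(no output)
```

View pics/c1.png

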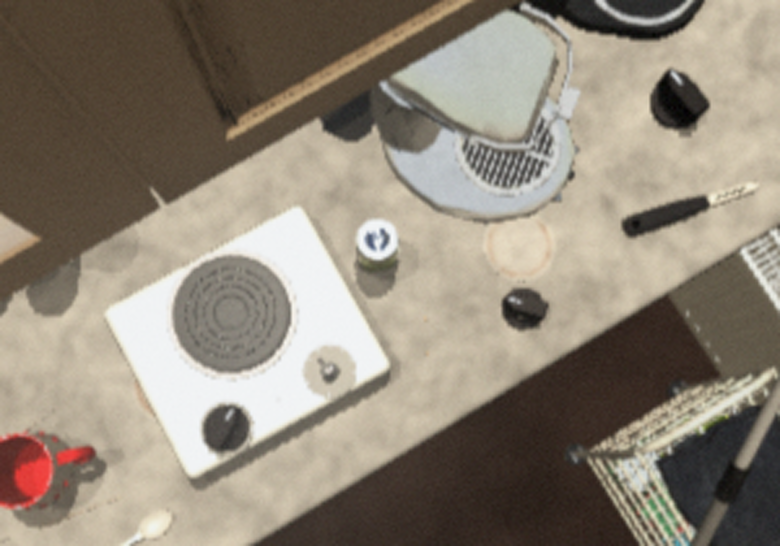

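The top view shows two loose knobs. The big one is at pixel (441,117), and the smaller at (382,198) fits the description. The mounted left knob is at (267,244), the bare shaft at (306,222), the jar at (325,174) and the peeler at (445,160). A basket stands at the lower right.

```bash
python3 - <<'E'
from h import *
k=cal('top')
for c,z in [((195,477),.058),((388,368),.058),((300,207),.058),((107,313),.058),((227,425),.09),((330,372),.075),((524,308),.02),((680,98),.02),((265,545),0),((665,300),0)]:
    print(c,np.round(back(k,(180+c[0]/2.6,80+c[1]/2.6),z),3))
print([np.round(proj(k,X)) for X in [(.209,-.616,.217),(.5,-.4,.2),(0,0,.3)]])
a=cv2.imread('pics/side0.png'); 
cv2.imwrite('pics/c2.png',cv2.resize(a,None,fx=1.25,fy=1.25,interpolation=cv2.INTER_CUBIC))
E
```

```text
(195, 477) [0.363 0.32  0.058]
(388, 368) [0.48  0.106 0.058]
(300, 207) [0.665 0.203 0.058]
(107, 313) [0.547 0.422 0.058]
(227, 425) [0.419 0.281 0.09 ]
(330, 372) [0.475 0.17  0.075]
(524, 308) [ 0.55  -0.053  0.02 ]
(680, 98) [ 0.8  -0.25  0.02]
(265, 545) [0.285 0.25  0.   ]
(665, 300) [ 0.559 -0.223  0.   ]
[array([636., 324.]), array([529., 205.]), array([385., 439.])]
```

View pics/c2.png

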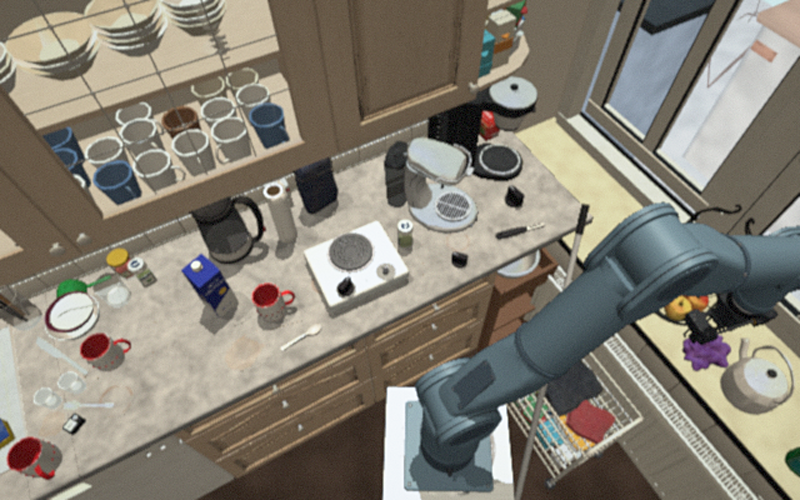

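The side view shows the arm at the right, and a thin upright pole beside it at about (465,170) to (420,390) in side pixels. I need to locate the pole before swinging the arm.

```bash
python3 - <<'E'
import cv2,numpy as np
a=cv2.imread('pics/top0.png')[140:400,380:640];b=cv2.imread('pics/side0.png')[140:400,380:640]
f=lambda x:cv2.resize(x,(400,400),interpolation=cv2.INTER_CUBIC)
cv2.imwrite('pics/c3.png',np.hstack([f(a),f(b)]))
E
```

```text
(no output)
```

View pics/c3.png

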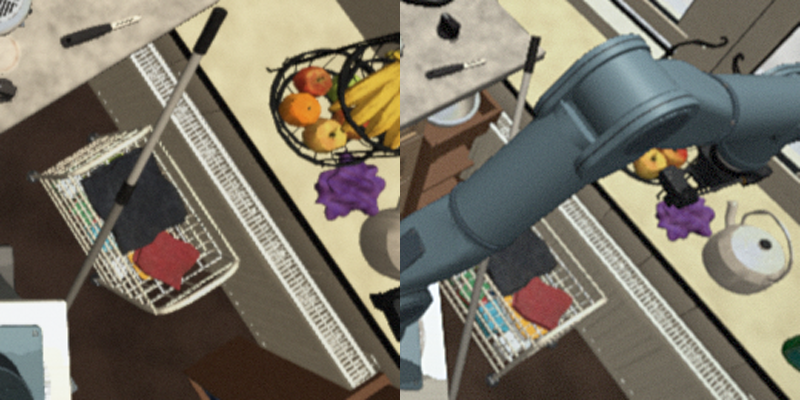

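```bash
python3 - <<'E'
from h import *
def tri(p,q):
    A=[];
    for n,x in(('top',p),('side',q)):
        K,R,t=cal(n); A.append(K@np.c_[R,t]) 
    X=cv2.triangulatePoints(A[0],A[1],np.array(p,float),np.array(q,float)); return (X[:3]/X[3]).ravel()
print(tri((521.7,146.5),(467.8,164.7)))
E
```

```text
[ 0.67168485 -0.42974076  0.13559804]
```

Call:
apply_moves(commands="3.7 -3.1 -1 0 0 0 -1;3.7 -3.1 -1 0 0 0 -1;3.7 -3.1 -1 0 0 0 -1;3.7 -3.1 -1 0 0 0 -1;3.7 -3.1 -1 0 0 0 -1;3.7 -3.1 -1 0 0 0 -1;3.7 -3.1 -1 0 0 0 -1;3.7 -3.1 -1 0 0 0 -1;3.7 -3.1 0 0 0 0 -1;3.7 -3.1 0 0 0 0 -1")

```text
time_s: 1.7
ee_pos: [0.4605, -0.2016, 0.2974]
orientation: [[0.947, 0.321, 0.001], [0.321, -0.947, -0.001], [0.001, 0.001, -1.0]]
wrist_force: [-0.0, -0.8, -0.8]
width: 0.0878
finger_force: 0.0
```

```bash
python3 - <<'E'
from h import *
s=arm.observe(); print(s['ee_pos'],s['joint_positions'],s['orientation'])
c=arm.get_calibration('wrist'); print(c)
k=cal('wrist')
print([np.round(proj(k,X)) for X in [(.55,-.058,.03),(.418,.281,.09)]])
E
```

```text
[ 0.46051577 -0.20160505  0.29736325] [ 0.53429455  0.21067156 -0.24579622  1.81481398  0.05695244  1.12127765
 -0.97520014] [[ 9.47150788e-01  3.20785473e-01  1.43675788e-03]
 [ 3.20786829e-01 -9.47151051e-01 -8.35070881e-04]
 [ 1.09294813e-03  1.25183105e-03 -9.99998619e-01]]
{'fx': 360.4790013766242, 'fy': 360.4790013766242, 'cx': 321.1854996880272, 'cy': 206.0452135518739, 'T_tool_cam': array([[ 4.57603647e-04, -9.65098177e-01, -2.61887951e-01,
         6.80322448e-02],
       [ 9.99999193e-01,  7.51935574e-04, -1.02367586e-03,
        -5.57503103e-04],
       [ 1.18487057e-03, -2.61887272e-01,  9.65097743e-01,
        -1.70352438e-01],
       [ 0.00000000e+00,  0.00000000e+00,  0.00000000e+00,
         1.00000000e+00]])}
[array([227.,  51.]), array([-160.,   59.])]
```

Call:
apply_moves(commands="1.2 -4.6 0 0 0 0 -1;1.2 -4.6 0 0 0 0 -1;1.2 -4.6 0 0 0 0 -1;1.2 -4.6 0 0 0 0 -1;1.2 -4.6 0 0 0 0 -1;1.2 -4.6 0 0 0 0 -1;1.2 -4.6 0 0 0 0 -1;1.2 -4.6 0 0 0 0 -1;1.2 -4.6 0 0 0 0 -1;1.2 -4.6 0 0 0 0 -1")

```text
time_s: 2.7
ee_pos: [0.4253, 0.2727, 0.2969]
orientation: [[0.947, 0.32, 0.001], [0.32, -0.947, 0.0], [0.001, 0.0, -1.0]]
wrist_force: [0.3, -1.1, 0.9]
width: 0.0881
finger_force: 0.0
```

Call:
apply_moves(commands="0 0 0 0 0 -8.5 -1;0 0 0 0 0 -8.5 -1;0 0 0 0 0 -8.5 -1;0 0 0 0 0 -8.5 -1;0 0 0 0 0 -8.5 -1;0 0 0 0 0 -8.5 -1;0 0 0 0 0 -8.5 -1;0 0 0 0 0 -8.5 -1;0 0 0 0 0 -8.5 -1;0 0 0 0 0 -8.5 -1")

```text
time_s: 3.7
ee_pos: [0.4256, 0.2708, 0.2967]
orientation: [[-0.243, 0.97, 0.0], [0.97, 0.243, -0.0], [-0.0, 0.0, -1.0]]
wrist_force: [0.0, 0.5, -0.9]
width: 0.0883
finger_force: 0.0
```

Call:
apply_moves(commands="0 0 0 0 0 -8.5 -1;0 0 0 0 0 -8.5 -1;0 0 0 0 0 -8.5 -1;0 0 0 0 0 -8.5 -1;0 0 0 0 0 0 -1")

```text
time_s: 4.2
ee_pos: [0.4256, 0.2708, 0.2966]
orientation: [[-0.741, 0.672, -0.0], [0.672, 0.741, 0.0], [0.0, -0.0, -1.0]]
wrist_force: [0.8, 0.5, 0.4]
width: 0.0884
finger_force: 0.0
```

```bash
python3 - <<'E'
from h import *
s=arm.observe(); print(s['ee_pos'],s['joint_positions'])
k=cal('wrist'); im=arm.camera('wrist'); cv2.imwrite('pics/w1.png',im); np.save('w1.npy',np.array([*k[1].ravel(),*k[2]]))
for th,z in [('power_grip',.09),('shaft_tip',.088)]:
    for d in arm.spot_in('wrist',th)[:4]: print(th,d['conf'],np.round(d['point']),np.round(back(k,d['point'],z),4))
E
```

```text
[0.42559182 0.27080855 0.2965619 ] [ 0.14377842  0.35069645 -0.98947127  1.78088227  0.31538269  1.18062698
 -0.10606513]
power_grip 0.57 [328. 156.] [0.416  0.2901 0.09  ]
shaft_tip 0.68 [289. 255.] [0.4704 0.1825 0.088 ]
shaft_tip 0.3 [367. 205.] [0.4845 0.286  0.088 ]
```

View pics/w1.png

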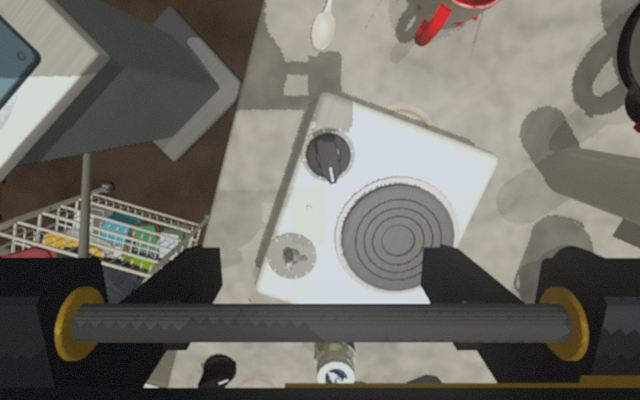

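The wrist view shows the left knob at (328,156) with its pale nose line at (334,178). The bare shaft with its collar is at (291,255).

```bash
python3 - <<'E'
import cv2,numpy as np
a=cv2.imread('pics/w1.png'); f=lambda x:cv2.resize(x,(400,400),interpolation=cv2.INTER_CUBIC)
cv2.imwrite('pics/c4.png',np.hstack([f(a[120:200,290:370]),f(a[215:295,250:330])]))
E
```

```text
(no output)
```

View pics/c4.png

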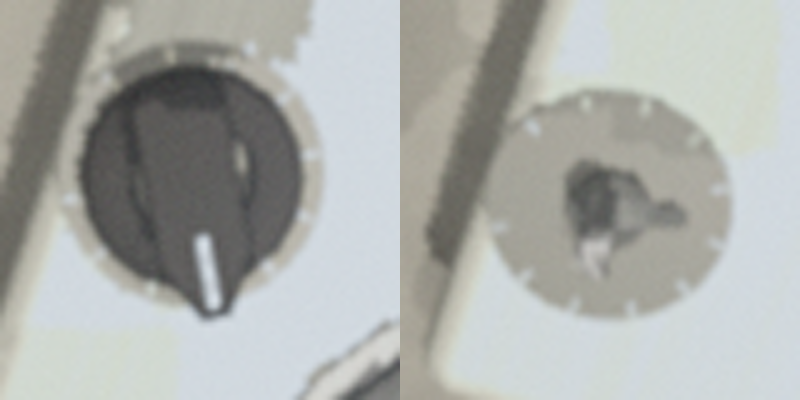

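```bash
python3 - <<'E'
from h import *
k=cal('wrist')
a=lambda d:np.degrees(np.arctan2(d[1],d[0]))
c=back(k,(328,155),.065); l0=back(k,(330.6,167),.096); l1=back(k,(332.6,182),.096)
print('knob',c,a(l1-l0),a(l1-c),np.hypot(*(l1-c)[:2]))
d=back(k,(291.6,255.6),.058);t=back(k,(306.6,257.6),.060);print('shaft',d,a(t-d),np.hypot(*(t-d)[:2]))
print('hp yaw from both', a(c-d)-90, np.hypot(*(c-d)[:2]))
fl,fr,rl=[back(k,p,.058) for p in [(323,93),(258,292),(497,157)]]
print(fl,fr,rl,a(fl-fr)-90,a(rl-fl))
print(proj(k,[*d[:2],.088]),proj(k,[*c[:2],.096]))
E
```

```text
knob [0.41869551 0.28917519 0.065     ] -34.534169478089865 -32.3052777409098 0.024775465061367723
shaft [0.48017376 0.17370143 0.058     ] 42.02710402311725 0.018446934404751834
hp yaw from both 28.03084353031285 0.13081958654710182
[0.36610449 0.32969426 0.058     ] [0.48724256 0.10862112 0.058     ] [0.55041921 0.42848186 0.058     ] 28.720745446092735 28.1900818721628
[289.51446429 265.93852004] [328.5500923  158.71373121]
```

Call:
apply_moves(commands="1.75 0.9 4 0 0 0 -1;0 0 4 0 0 -8.2 -1;0 0 4 0 0 0 -1;0 0 4 0 0 0 -1;0 0 3 0 0 0 -1;0 0 2 0 0 0 -0.4;0 0 1.4 0 0 0 0;0 0 0 0 0 0 0")

```text
time_s: 5.15
ee_pos: [0.4179, 0.2888, 0.0714]
orientation: [[-0.828, 0.561, -0.002], [0.561, 0.828, -0.002], [0.001, -0.002, -1.0]]
wrist_force: [-0.7, -0.1, 0.2]
width: 0.0661
finger_force: 0.0
```

```bash
python3 - <<'E'
from h import *
s=arm.observe(); print(s['ee_pos'],s['joint_positions'],s['width'])
k=cal('wrist'); im=arm.camera('wrist'); cv2.imwrite('pics/w2.png',im); print(proj(k,(.4187,.2892,.096)))
for n in [0]:
    pass
E
```

```text
[0.4179064  0.28879839 0.07135695] [-0.08284966  0.66402799 -0.79348818  1.97454083  0.66813224  0.78776833
 -0.29212276] 0.0661097824160273
[319.9260894  267.43289556]
```

View pics/w2.png

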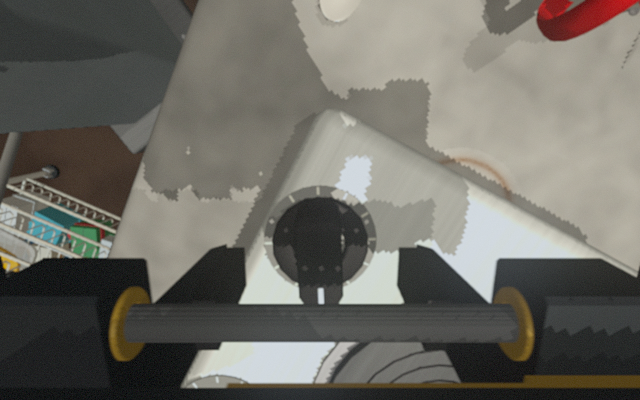

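The knob bar is centred between the fingers at (321,240), with its pale line vertical. Now I close on it and turn it anticlockwise.

Call:
apply_moves(commands="0 0 0 0 0 0 1;0 0 0 0 0 0 1;0 0 0 0 0 0 1;0 0 0 0 0 0 1;0 0 0 0 0 0 1;0 0 0 0 0 0 1")

```text
time_s: 5.8
ee_pos: [0.4179, 0.288, 0.0725]
orientation: [[-0.828, 0.561, -0.001], [0.561, 0.828, -0.003], [-0.001, -0.003, -1.0]]
wrist_force: [-3.6, -3.9, 4.6]
width: 0.0176
finger_force: 29.5
```

Call:
apply_moves(commands="0 0 0 0 0 -6 1;0 0 0 0 0 -6 1;0 0 0 0 0 -6 1;0 0 0 0 0 -6 1;0 0 0 0 0 -6 1;0 0 0 0 0 -6 1;0 0 0 0 0 -6 1;0 0 0 0 0 -6 1;0 0 0 0 0 -6 1;0 0 0 0 0 -4 1")

```text
time_s: 6.8
ee_pos: [0.4179, 0.2876, 0.0725]
orientation: [[-0.913, -0.409, -0.001], [-0.408, 0.913, -0.004], [0.003, -0.003, -1.0]]
wrist_force: [-2.9, -6.0, 7.2]
width: 0.017
finger_force: 29.7
```

```bash
python3 - <<'E'
from h import *
s=arm.observe(); print(s['ee_pos'],s['joint_positions'],s['width'],s['wrist_force'],s['wrist_torque'],s['finger_force'])
R=s['orientation'];print(np.degrees(np.arctan2(R[1,0],R[0,0])))
E
```

```text
[0.41786488 0.28758717 0.07247664] [ 0.05819519  0.76861801 -1.00849073  1.96833465  0.84646449  0.90601351
  0.58718469] 0.017020956101257485 [-2.87863643 -5.95674476  7.21726497] [-1.14905208  0.49111424 -0.10179715] 29.73014848306775
-155.88946811005923
```

Call:
apply_moves(commands="0 0 0 0 0 -4 1;0 0 0 0 0 -2 1;0 0 0 0 0 -2 1;0 0 0 0 0 0 1")

```text
time_s: 7.2
ee_pos: [0.4179, 0.2876, 0.0725]
orientation: [[-0.849, -0.528, -0.002], [-0.528, 0.849, -0.004], [0.003, -0.002, -1.0]]
wrist_force: [-3.3, -5.4, 7.0]
width: 0.0172
finger_force: 31.2
```

```bash
python3 - <<'E'
from h import *
s=arm.observe(); print(s['ee_pos'],s['joint_positions'],s['width'],s['wrist_force'],s['wrist_torque'],s['finger_force'])
R=s['orientation'];print(np.degrees(np.arctan2(R[1,0],R[0,0])))
E
```

```text
[0.41788085 0.28759278 0.07248222] [ 0.07382686  0.7847142  -1.03447344  1.96739544  0.8677329   0.92314187
  0.70703713] 0.0171958694465147 [-3.26317609 -5.44972313  7.04638385] [-1.06377437  0.48756081 -0.55775762] 31.162140935193747
-148.13997965339476
```

The torque about z rose from 0.10 to 0.56 N m, so the knob is at its stop. Next I release it, rise and check.

Call:
apply_moves(commands="0 0 0 0 0 0 0;0 0 0 0 0 0 0;0 0 -2 0 0 0 -1;0 0 -5 0 0 0 -1;0 0 -5 0 0 0 -1;0 0 -5 0 0 0 -1;0 0 -5 0 0 0 -1;0 0 0 0 0 0 -1")

```text
time_s: 8.0
ee_pos: [0.4206, 0.2929, 0.299]
orientation: [[-0.848, -0.529, 0.009], [-0.529, 0.849, 0.006], [-0.011, 0.0, -1.0]]
wrist_force: [0.4, -0.5, -0.8]
width: 0.0791
finger_force: 0.0
```

```bash
python3 - <<'E'
from h import *
s=arm.observe(); print(s['ee_pos'],s['joint_positions'],s['width'],s['wrist_force'])
k=cal('wrist'); im=arm.camera('wrist'); np.savez('w3.npz',R=k[1],t=k[2]); cv2.imwrite('pics/w3raw.png',im)
p=proj(k,(.4187,.2885,.08)); q=proj(k,(.480,.1735,.075)); print(p,q)
f=lambda c:cv2.resize(cv2.getRectSubPix(im,(80,80),(float(c[0]),float(c[1]))),(400,400),interpolation=cv2.INTER_CUBIC)
cv2.imwrite('pics/c5.png',np.hstack([f(p),f(q)]))
E
```

```text
[0.42056723 0.2929021  0.29895004] [ 0.24103495  0.46697804 -1.23281519  1.76239758  0.47017143  1.239087
  1.01454008] 0.07908758828464285 [ 0.4020428  -0.51514681 -0.77492777]
[317.83341125 165.27365782] [198.71982696 156.45741985]
```

View pics/c5.png

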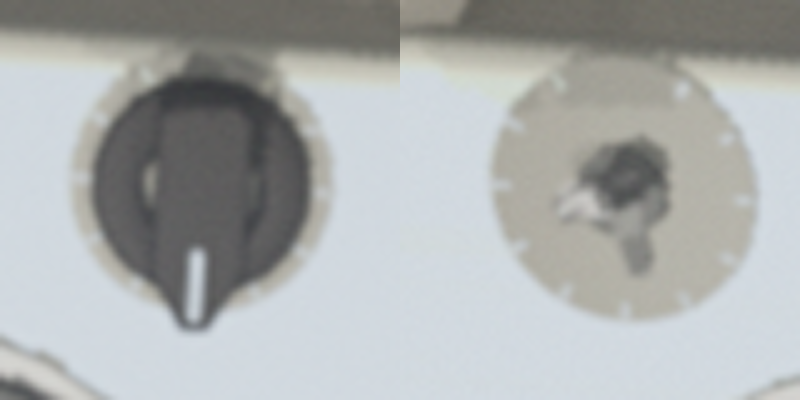

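```bash
python3 - <<'E'
from h import *
k=cal('wrist'); a=lambda d:np.degrees(np.arctan2(d[1],d[0]))
p=np.array([317.83,165.27])-40;q=np.array([198.72,156.46])-40
v=lambda o,x,y:o+np.array([x,y])/5
l0=back(k,v(p,197,250),.096);l1=back(k,v(p,194,322),.096);c=back(k,v(p,201,182),.065);print('knob',c,a(l1-l0),a(l1-c))
d=back(k,v(q,224,188),.058);t=back(k,v(q,238,270),.060);print('shaft',d,a(t-d)); print(a(c-d)-90)
t0=back(k,v(q,233,230),.060);print(a(t-t0))
print('tip expected at',(proj(k,[*d[:2],.088])-q)*5)
E
```

```text
knob [0.41540521 0.28486928 0.065     ] 29.415785910421548 28.985834301945907
shaft [0.47731692 0.17121952 0.058     ] 38.80717475210062
28.579730323645535
34.146694634275995
tip expected at [179.04217367 206.36713036]
```

Call:
apply_moves(commands="0 0 1 0 0 8 -1;0 0 1 0 0 8 -1;0 0 1 0 0 8 -1;0 0 0 0 0 8 -1")

```text
time_s: 8.45
ee_pos: [0.4175, 0.2881, 0.2597]
orientation: [[-1.0, 0.007, -0.004], [0.007, 1.0, -0.002], [0.004, -0.002, -1.0]]
wrist_force: [0.2, -0.1, -0.7]
width: 0.0882
finger_force: 0.0
```

```bash
python3 - <<'E'
from h import *
s=arm.observe(); print(s['ee_pos'],s['joint_positions'])
R=s['orientation'];print(np.degrees(np.arctan2(R[1,0],R[0,0])), R.T@(np.array([.535,-.055,.29])-s['ee_pos']))
E
```

```text
[0.41753643 0.28808469 0.25974689] [ 0.13928629  0.44017031 -1.06520064  1.81629562  0.42106971  1.1411151
  0.49556264]
179.61270770072989 [-0.11967002 -0.34235548 -0.02986401]
```

Call:
apply_moves(commands="-1.4 -4.2 0 0 0 0 -1;-1.5 -4.3 0 0 0 0 -1;-1.5 -4.3 -0.5 0 0 0 -1;-1.5 -4.3 -0.5 0 0 0 -1;-1.5 -4.3 -0.5 0 0 0 -1;-1.5 -4.3 -0.5 0 0 0 -1;-1.5 -4.3 -0.5 0 0 0 -1;-1.5 -4.3 -0.5 0 0 0 -1;0 0 0 0 0 0 -1")

```text
time_s: 9.35
ee_pos: [0.5381, -0.0615, 0.2905]
orientation: [[-1.0, 0.012, -0.002], [0.012, 1.0, -0.002], [0.002, -0.002, -1.0]]
wrist_force: [-0.0, -0.7, -0.7]
width: 0.0885
finger_force: 0.0
```

```bash
python3 - <<'E'
from h import *
s=arm.observe(); print(s['ee_pos'],s['joint_positions'])
k=cal('wrist'); im=arm.camera('wrist'); cv2.imwrite('pics/w4raw.png',im); np.savez('w4.npz',K=k[0],R=k[1],t=k[2])
for d in arm.spot_in('wrist','loose_knob'): print(d['conf'],d['point'],back(k,d['point'],.02))
p=proj(k,(.551,-.056,.02)); print(p)
f=lambda c:cv2.resize(cv2.getRectSubPix(im,(100,100),(float(c[0]),float(c[1]))),(600,600),interpolation=cv2.INTER_CUBIC)
cv2.imwrite('pics/c6.png',f(p))
E
```

```text
[ 0.53811834 -0.0614865   0.290487  ] [ 0.79535391  0.45672927 -1.02091289  1.69848038  0.41276038  1.2231969
  1.2337646 ]
0.91 [197.2, 362.1] [ 0.81974742 -0.24142629  0.02      ]
[325.02675374 175.31342318]
```

View pics/c6.png

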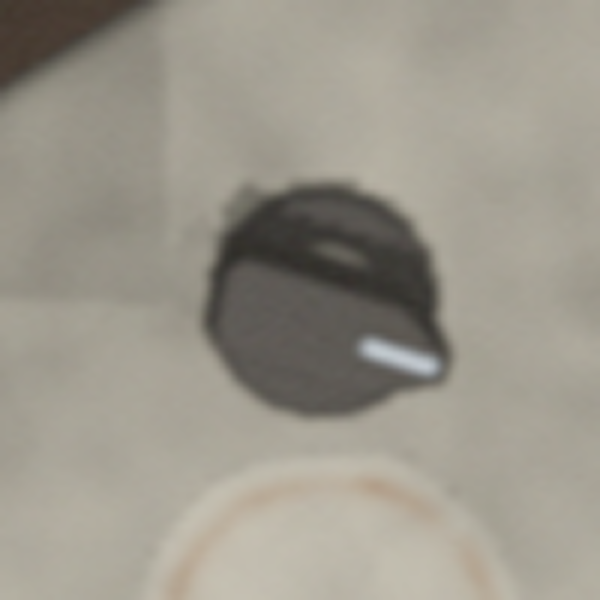

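The enlarged crop confirms the smaller loose knob. The skirt is about 39 px (50 mm) across, the centre is near (325,175), and the nose with its pale line points to the image's right.

```bash
python3 - <<'E'
from h import *
k=cal('wrist'); a=lambda d:np.degrees(np.arctan2(d[1],d[0]))
o=np.array([325.027,175.313])-50+.5; v=lambda x,y:o+np.array([x,y])/6-.42
l0=back(k,v(362,346),.036);l1=back(k,v(437,368),.036);c=back(k,v(322,300),.004)
n=back(k,v(450,372),.036)
print(c,a(l1-l0),a(l1-c),a(n-c),np.hypot(*(n-c)[:2]))
y=np.radians(a(l1-l0)); u=np.array([np.cos(y),np.sin(y)])
print('from nose',n[:2]-.026*u,'lat err',np.cross(u,(l1-c)[:2]))
e=back(k,v(330,286),.036); print('edge lateral',np.cross(u,(e-c)[:2]))
s=arm.observe();R=s['orientation'];print('tool yaw',a(R[:,0]))
E
```

```text
[ 0.55236572 -0.04329154  0.004     ] 73.23322870468651 69.89495340484704 70.16178950090408 0.026594664917195872
from nose [ 0.55389064 -0.04316981] lat err -0.001388517720703514
edge lateral 0.008391821597406375
tool yaw 179.80025455679177<stdin>:8: DeprecationWarning: Arrays of 2-dimensional vectors are deprecated. Use arrays of 3-dimensional vectors instead. (deprecated in NumPy 2.0)
<stdin>:9: DeprecationWarning: Arrays of 2-dimensional vectors are deprecated. Use arrays of 3-dimensional vectors instead. (deprecated in NumPy 2.0)
```

Call:
apply_moves(commands="0 0 0 0 0 8.5 -1;0 0 0 0 0 8.5 -1;0 0 0 0 0 8.5 -1;0 0 0 0 0 8.5 -1;0 0 0 0 0 8.5 -1;0 0 0 0 0 8.5 -1;0 0 0 0 0 8.5 -1;0 0 0 0 0 8.5 -1;0 0 0 0 0 8.5 -1;0 0 0 0 0 8.5 -1")

```text
time_s: 10.45
ee_pos: [0.5362, -0.0517, 0.2916]
orientation: [[-0.083, 0.997, -0.002], [0.997, 0.083, 0.0], [0.001, -0.002, -1.0]]
wrist_force: [0.1, -0.5, -0.2]
width: 0.0881
finger_force: 0.0
```

Call:
apply_moves(commands="0 0 3 0 0 8.5 -1;0 0 4 0 0 8.5 -1;0 0 4 0 0 6 -1;0 0 4 0 0 0 -1;0 0 3 0 0 0 -1;0 0 0 0 0 0 -1")

```text
time_s: 11.05
ee_pos: [0.5329, -0.0517, 0.1084]
orientation: [[0.307, 0.952, -0.009], [0.952, -0.307, 0.002], [-0.001, -0.009, -1.0]]
wrist_force: [0.8, 0.7, 0.4]
width: 0.0887
finger_force: 0.0
```

```bash
python3 - <<'E'
from h import *
s=arm.observe(); print(s['ee_pos'],s['joint_positions'])
a=lambda d:np.degrees(np.arctan2(d[1],d[0]));R=s['orientation'];print('tool yaw',a(R[:,0]),R.T@(np.array([.553,-.043,.01])-s['ee_pos']))
k=cal('wrist'); im=arm.camera('wrist'); cv2.imwrite('pics/w5raw.png',im)
y=np.radians(72);u=np.array([np.cos(y),np.sin(y),0])
for r in(-.024,0,.026): 
  p=proj(k,np.array([.553,-.043,.036])+r*u); print(p); cv2.circle(im,(int(p[0]),int(p[1])),2,(0,0,255),-1)
cv2.imwrite('pics/w5.png',cv2.resize(im[100:300,160:480],None,fx=2.4,fy=2.4,interpolation=cv2.INTER_CUBIC))
E
```

```text
[ 0.5329122  -0.05167985  0.10844872] [ 0.4304637   0.55883633 -0.54183343  1.8932246   0.38672244  0.80402803
 -0.63139636]
tool yaw 72.11802239013714 [0.01455549 0.01732911 0.09827945]
[344.95458792 222.43802581]
[345.64432782 189.21130922]
[346.43209704 151.26224408]
```

View pics/w5.png

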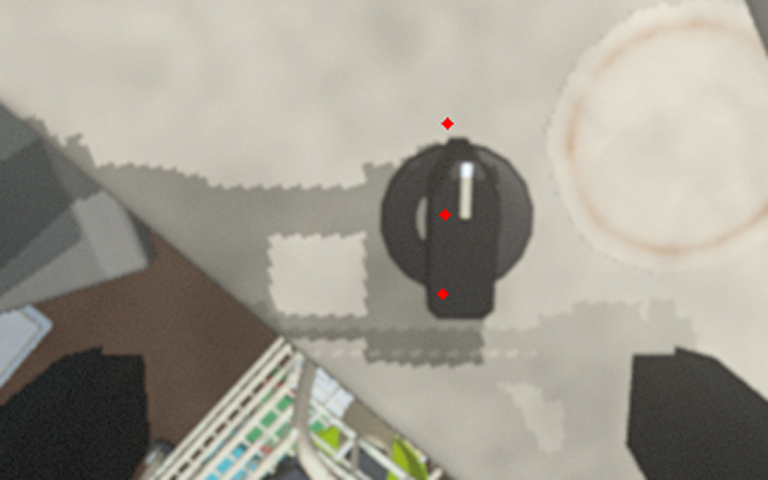

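```bash
python3 - <<'E'
from h import *
k=cal('wrist'); s=arm.observe();R=s['orientation'];a=lambda d:np.degrees(np.arctan2(d[1],d[0]))
v=lambda x,y:(160+x/2.4,100+y/2.4)
n=back(k,v(459,140),.036);l0=back(k,v(467,165),.036);l1=back(k,v(465,215),.036);c=back(k,v(457,212),.005);b=back(k,v(461,316),.036)
print(n,c,b,a(l0-l1),a(n-b))
m=b+(n-b)*24/50; print(m,c)
for X in (m,c): print(R.T@(np.array([X[0],X[1],.01])-s['ee_pos']))
E
```

```text
[ 0.56523637 -0.02435909  0.036     ] [ 0.55889865 -0.05134201  0.005     ] [ 0.55072584 -0.07503097  0.036     ] 71.23540923735419 74.0202720163186
[ 0.55769089 -0.05070846  0.036     ] [ 0.55889865 -0.05134201  0.005     ]
[0.00806122 0.02175166 0.10084629]
[0.00782961 0.02309568 0.10083968]
```

```bash
python3 - <<'E'
from h import *
s=arm.observe();R=s['orientation'];print(s['ee_pos'],R.T@(np.array([.557,-.0508,.05])-s['ee_pos']))
E
```

```text
[ 0.53499991 -0.05182022  0.11095531] [0.00775061 0.02092371 0.06084999]
```

Call:
apply_moves(commands="0.8 2.1 2 0 0 0 -1;0 0 2 0 0 0 -0.6;0 0 2 0 0 0 -0.3;0 0 0 0 0 0 -0.3;0 0 0 0 0 0 -0.3;0 0 0 0 0 0 -0.3")

```text
time_s: 11.7
ee_pos: [0.5609, -0.0524, 0.0545]
orientation: [[0.31, 0.951, 0.003], [0.951, -0.31, -0.0], [0.001, 0.003, -1.0]]
wrist_force: [0.4, 0.3, -0.1]
width: 0.0575
finger_force: 0.0
```

```bash
python3 - <<'E'
from h import *
s=arm.observe();R=s['orientation'];print(s['ee_pos'],R,s['width'],R.T@(np.array([.557,-.0508,.01])-s['ee_pos']))
k=cal('wrist');im=arm.camera('wrist'); p=proj(k,(.557,-.0508,.036)); print(p)
cv2.imwrite('pics/w6.png',cv2.resize(im[140:340,160:480],None,fx=2.4,fy=2.4,interpolation=cv2.INTER_CUBIC))
E
```

```text
[ 0.56087929 -0.05238643  0.05450555] [[ 3.09977836e-01  9.50739731e-01  2.77572478e-03]
 [ 9.50743452e-01 -3.09978843e-01 -7.05751702e-05]
 [ 7.93317338e-04  2.66087890e-03 -9.99996145e-01]] 0.05753140376881595 [ 0.00027049 -0.00429838  0.0444945 ]
[312.92592085 235.18188946]
```

View pics/w6.png

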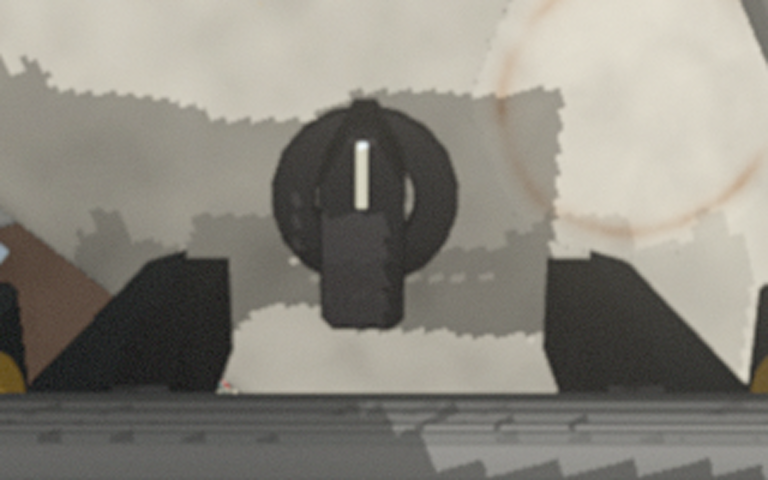

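The knob's bar is upright in the picture at column 311, with its nose at (312,182) and its rear end at (311,277). It sits about 5 mm left of the finger centre.

```bash
python3 - <<'E'
from h import *
K,_,_=cal('wrist'); c=arm.get_calibration('wrist')
R=np.array([[.309978,.95074,.002776],[.950743,-.309979,-.00007],[.000793,.002661,-.999996]]);p=np.array([.560879,-.052386,.054506])
T=np.eye(4);T[:3,:3]=R;T[:3,3]=p;M=np.linalg.inv(T@c['T_tool_cam']);k=(K,M[:3,:3],M[:3,3])
v=lambda x,y:(160+x/2.4,140+y/2.4)
n=back(k,v(365,100),.036);b=back(k,v(362,328),.036);sk=back(k,v(366,190),.004)
X=b+(n-b)*.48;print(n,b,X,sk,np.hypot(*(n-b)[:2]),np.degrees(np.arctan2(*(n-b)[1::-1])))
s=arm.observe();print(s['ee_pos']);
for Y in (X,sk): print(s['orientation'].T@(np.array([Y[0],Y[1],.01])-s['ee_pos']))
E
```

```text
[ 0.56608976 -0.02200369  0.036     ] [ 0.54792825 -0.07430647  0.036     ] [ 0.55664578 -0.04920113  0.036     ] [ 0.55592528 -0.05106409  0.004     ] 0.05536625145896997 70.85106211708288
[ 0.56075895 -0.05252751  0.05432121]
[ 0.00185849 -0.00505252  0.04430994]
[-0.00013606 -0.00515962  0.04430841]
```

Call:
apply_moves(commands="0.1 -0.5 1 0 0 0 -0.3;0 0 1.5 0 0 0 -0.3;0 0 1.4 0 0 0 -0.3;0 0 0.5 0 0 0 -0.3;0 0 0 0 0 0 -0.3")

```text
time_s: 12.25
ee_pos: [0.5542, -0.05, 0.0072]
orientation: [[0.31, 0.951, -0.002], [0.951, -0.31, 0.0], [-0.001, -0.002, -1.0]]
wrist_force: [0.2, -0.5, 0.5]
width: 0.0573
finger_force: 0.0
```

Call:
apply_moves(commands="0 0 0 0 0 0 1;0 0 0 0 0 0 1;0 0 0 0 0 0 1;0 0 0 0 0 0 1;0 0 0 0 0 0 1")

```text
time_s: 12.75
ee_pos: [0.5554, -0.0502, 0.0088]
orientation: [[0.31, 0.951, 0.0], [0.951, -0.31, -0.0], [0.0, 0.0, -1.0]]
wrist_force: [0.4, -0.1, 0.6]
width: 0.0194
finger_force: 17.3
```

Call:
apply_moves(commands="0 0 -1 0 0 0 1;0 0 -3 0 0 0 1;0 0 -4 0 0 0 1;0 0 -4 0 0 0 1;0 0 -3 0 0 8 1;0 0 0 0 0 8 1;0 0 0 0 0 8 1;0 0 0 0 0 8 1;0 0 0 0 0 0 1")

```text
time_s: 13.65
ee_pos: [0.5552, -0.05, 0.1594]
orientation: [[0.767, 0.641, 0.001], [0.641, -0.767, -0.0], [0.0, 0.001, -1.0]]
wrist_force: [0.8, 0.0, -0.4]
width: 0.0191
finger_force: 30.0
```

Call:
apply_moves(commands="0.4 -3.6 0 0 0 0 1;0.4 -3.6 0 0 0 0 1;0.4 -3.6 0 0 0 0 1;0.4 -3.6 0 0 0 0 1;0.4 -3.6 0 0 0 0 1;0.4 -3.6 0 0 0 0 1;0 0 0 0 0 0 1;0 0 0 0 0 0 1;0 0 0 0 0 0 1")

```text
time_s: 14.55
ee_pos: [0.4356, 0.1299, 0.1587]
orientation: [[0.767, 0.642, 0.0], [0.642, -0.767, -0.0], [0.0, 0.001, -1.0]]
wrist_force: [1.0, -0.6, -1.2]
width: 0.019
finger_force: 30.0
```

```bash
python3 - <<'E'
from h import *
s=arm.observe();R=s['orientation'];print(s['ee_pos'],s['joint_positions'],s['width'],s['finger_force'],np.degrees(np.arctan2(R[1,0],R[0,0])))
k=cal('wrist');im=arm.camera('wrist');cv2.imwrite('pics/w7raw.png',im);np.savez('w7.npz',K=k[0],R=k[1],t=k[2],p=s['ee_pos'],Rt=R)
print(proj(k,(.4797,.1731,.088)),proj(k,(.4797,.1731,.058)))
y=np.radians(40)
print('tongue',proj(k,(.4797+.018*np.cos(y),.1731+.018*np.sin(y),.06)))
print('nose exp',proj(k,s['ee_pos']+R@np.array([.026,0,-.0272])))
for th in('shaft_tip','nose','loose_knob'):
  for d in arm.outline_of('wrist',th):
    ys,xs=np.nonzero(d['pixels']); print(th,d['conf'],d['point'],len(xs),xs.min(),xs.max(),ys.min(),ys.max())
E
```

```text
[0.4356049  0.12991075 0.15873739] [ 0.06433088  0.33899041 -0.53382084  2.06468998  0.23973654  0.79654396
 -1.48706845] 0.01904362322451824 29.997666031122208 39.94466065648133
[314.41855194 118.95589199] [315.19352167 117.79697511]
tongue [315.02371343  91.85801379]
nose exp [321.89404217 213.93831484]
nose 0.6 [322.6, 243.7] 5948 274 369 199 303
loose_knob 0.74 [321.5, 239.4] 5757 275 368 199 303
```

```bash
python3 - <<'E'
from h import *
z=np.load('w7.npz');k=(z['K'],z['R'],z['t']);im=cv2.imread('pics/w7raw.png');g=cv2.cvtColor(im,cv2.COLOR_BGR2GRAY);hsv=cv2.cvtColor(im,cv2.COLOR_BGR2HSV)
for nm,a in(('gray',g),('b-r',im[:,:,0].astype(int)-im[:,:,2])):
    print(nm); print(a[70:166:4,260:372:4])
n=g[205:260,305:340]; ys,xs=np.nonzero(n>120); print(len(xs),xs.mean()+305,ys.min()+205 if len(ys) else 0,ys.max()+205 if len(ys) else 0)
E
```

```text
gray
[[216 214 215 214 214 215 215 215 214 214 215 216 215 215 217 216 216 214
  216 215 215 216 216 214 216 216 215 216]
 [215 215 215 215 215 215 215 214 215 214 203 192 179 178 178 182 195 212
  216 215 216 216 216 216 215 215 216 216]
 [215 216 214 215 215 215 216 215 211 179 181 182 178 179 178 181 184 181
  182 210 216 216 216 217 215 215 215 216]
 [214 214 216 214 214 214 216 202 174 174 175 177 176 177 178 178 180 179
  181 180 195 215 216 215 216 216 216 216]
 [215 216 216 216 215 216 194 172 174 174 175 176 176 178 177 178 177 179
  178 180 208 188 215 217 214 215 216 217]
 [216 216 214 216 216 205 194 184 173 174 175 175 175 144 146 178 179 179
  180 180 181 181 200 215 214 214 216 215]
 [215 214 216 215 216 170 171 171 173 173 175 175 176 135 139 177 177 178
  179 179 178 180 182 216 216 214 215 215]
 [215 215 215 215 201 171 171 172 172 171 172 174 175 135 139 177 176 178
  177 178 179 179 180 193 215 215 216 216]
 [216 215 215 216 175 171 171 172 172 171 175 175 174 153 160 171 177 177
  175 176 176 179 179 191 216 215 216 215]
 [214 215 214 216 171 169 171 173 172 170 
[... 3856 characters left out ...]
0  -9 -12 -10 -10 -11 -11 -11 -10 -11 -10
   -9 -10  -5   4  12  11  13  13  13  14]
 [ -9 -12 -12 -12 -11 -13 -12   2 -10  -9 -11 -10 -10 -10 -10 -11 -11 -10
  -10 -11 -11   9  13  13  14  13  12  12]
 [ -9  -9  -6  -7 -10 -12 -13 -13 -11 -11 -11 -10 -12 -11 -11 -11  -8 -11
  -11 -10   3  13  14  13  13  14  13  13]
 [-16 -12 -10 -10 -11 -10  -9  -8  -7 -10 -11 -11 -12 -11 -10 -11 -10   0
  -12   9  12  14  13  13  13  12  14  13]
 [-15 -15 -15 -15 -17 -14 -14 -13 -14 -11 -10 -10  -9  -8  -7 -12 -13 -12
  -12 -14 -13  -8  -2   5  10  12  13  14]
 [-15 -17 -17 -19 -16 -17 -16 -16 -18 -16 -17 -15 -14 -10 -12 -11 -11  -9
   -9 -11 -13 -13 -13 -15 -14 -11  -8  -1]]
181 321.4696132596685 227 259
```

```bash
python3 - <<'E'
from h import *
z=np.load('w7.npz');k=(z['K'],z['R'],z['t']);im=cv2.imread('pics/w7raw.png').astype(int);p,Rt=z['p'],z['Rt']
m=((im[:,:,0]-im[:,:,2])<2).astype(np.uint8); pts=[]
for a in np.radians(np.arange(-170,-9,4)):   # upper half
    for r in np.arange(32,50,.5):
        x,y=315+r*np.cos(a),117+r*np.sin(a)
        if not m[int(round(y)),int(round(x))]: pts.append(back(k,(x,y),.058)[:2]);break
P=np.array(pts)
from scipy.optimize import least_squares
f=least_squares(lambda q:np.hypot(*(P-q[:2]).T)-q[2],[.48,.173,.027],loss='soft_l1',f_scale=.0005);print('disc',f.x,len(P))
g=cv2.cvtColor(im.astype(np.uint8),cv2.COLOR_BGR2GRAY)
ty=[];
for r in range(86,101,2):
    w=np.clip(165-g[r,304:328].astype(float),0,None); ty.append((r,(w*np.arange(304,328)).sum()/w.sum()))
print(np.round(ty,1)); A,B=[back(k,(c,r),.06) for r,c in (ty[0],ty[-1])];print('tongue yaw',np.degrees(np.arctan2(*(A-B)[1::-1])))
T=back(k,ty[0][::-1],.06);print('centre->tongue',np.degrees(np.arctan2(T[1]-f.x[1],T[0]-f.x[0])))
print('skirt front rows',[proj(k,p+Rt@np.array([.025,0,h]))[1] for h in(.0018,.0088)],'bar rear',proj(k,p+Rt@np.array([-.024,0,-.0272])))
print('skirt L/R',[proj(k,p+Rt@np.array([0,s,.0018]))for s in(-.025,.025)])
s=arm.observe();print(s['ee_pos'],s['orientation'].T@(np.array([*f.x[:2],.105])-s['ee_pos']))
E
```

```text
disc [0.47998145 0.17418298 0.03027035] 41
[[ 86.    nan]
 [ 88.    nan]
 [ 90.  314.2]
 [ 92.  314.3]
 [ 94.  313.5]
 [ 96.  313.9]
 [ 98.  313.7]
 [100.  313.9]]
tongue yaw nan
centre->tongue nan
skirt front rows [np.float64(199.2409702844608), np.float64(195.90931831269418)] bar rear [321.78604532 320.51527411]
skirt L/R [array([272.8385732 , 246.71610029]), array([370.80331938, 246.80691406])]
[0.43539899 0.13000782 0.15854156] [ 0.06254439 -0.00534882  0.05352877]<stdin>:14: RuntimeWarning: invalid value encountered in scalar divide
```

Call:
apply_moves(commands="3 -0.3 0 0 0 0 1;3.3 -0.2 0 0 0 0 1;0 0 2 0 0 0 1;0 0 2 0 0 0 1;0 0 1.3 0 0 0 1;0 0 0 0 0 0 1;0 0 0 0 0 0 1;0 0 0 0 0 0 1")

```text
time_s: 15.55
ee_pos: [0.4807, 0.1753, 0.1065]
orientation: [[0.767, 0.642, 0.001], [0.642, -0.767, 0.0], [0.001, 0.001, -1.0]]
wrist_force: [0.7, -0.3, -1.8]
width: 0.0191
finger_force: 30.0
```

```bash
python3 - <<'E'
from h import *
s=arm.observe();R=s['orientation'];print(s['ee_pos'],R,s['width'],s['wrist_force'],s['wrist_torque'],s['time_s'])
tgt=np.array([.4799,.1738,.105])+R@np.array([.0006,0,0]);print(R.T@(tgt-s['ee_pos']),np.degrees(np.arctan2(R[1,0],R[0,0])))
E
```

```text
[0.48073814 0.17528322 0.10649121] [[ 7.67028104e-01  6.41611897e-01  1.43588240e-03]
 [ 6.41611981e-01 -7.67029238e-01  4.61819376e-04]
 [ 1.39767259e-03  5.67050913e-04 -9.99998862e-01]] 0.0190569838587602 [ 0.68546978 -0.28138406 -1.81022163] [ 0.01838394 -0.07886154  0.0254573 ] 15.55
[-0.00099661  0.00059907  0.00148932] 39.91217299616978
```

Correct by (-0.1, +0.06) cm, then lower gently and watch the force.

Call:
apply_moves(commands="-0.1 0.06 0.2 0 0 0 1;0 0 0.4 0 0 0 1;0 0 0.3 0 0 0 1;0 0 0.3 0 0 0 1;0 0 0.2 0 0 0 1;0 0 0 0 0 0 1;0 0 0 0 0 0 1")

```text
time_s: 16.25
ee_pos: [0.4801, 0.1742, 0.092]
orientation: [[0.767, 0.642, 0.001], [0.642, -0.767, 0.0], [0.001, 0.0, -1.0]]
wrist_force: [-1.0, -0.4, 6.7]
width: 0.0191
finger_force: 30.0
```

Call:
apply_moves(commands="0 0 0.2 0 0 0 1;0 0 0.2 0 0 0 1;0 0 0 0 0 0 1;0 0 0 0 0 0 1")

```text
time_s: 16.65
ee_pos: [0.4805, 0.1747, 0.0878]
orientation: [[0.767, 0.642, 0.002], [0.642, -0.767, 0.001], [0.002, 0.0, -1.0]]
wrist_force: [1.3, 1.1, 1.2]
width: 0.0191
finger_force: 30.0
```

Call:
apply_moves(commands="0 0 0.3 0 0 0 1;0 0 0.3 0 0 0 1;0 0 0.3 0 0 0 1;0 0 0.3 0 0 0 1;0 0 0.1 0 0 0 1;0 0 0 0 0 0 1;0 0 0 0 0 0 1")

```text
time_s: 17.35
ee_pos: [0.4806, 0.1749, 0.0748]
orientation: [[0.767, 0.642, 0.002], [0.642, -0.767, 0.001], [0.002, 0.0, -1.0]]
wrist_force: [3.6, 3.3, 3.3]
width: 0.019
finger_force: 30.0
```

Call:
apply_moves(commands="0 0 0.2 0 0 0 1;0 0 0.2 0 0 0 1;0 0 0 0 0 0 1;0 0 0 0 0 0 1")

```text
time_s: 17.75
ee_pos: [0.4807, 0.1749, 0.0709]
orientation: [[0.767, 0.642, 0.002], [0.642, -0.767, 0.001], [0.002, 0.0, -1.0]]
wrist_force: [2.4, 2.6, 4.3]
width: 0.019
finger_force: 30.0
```

Call:
apply_moves(commands="0 0 0.15 0 0 0 1;0 0 0.1 0 0 0 1;0 0 0 0 0 0 1;0 0 0 0 0 0 1")

```text
time_s: 18.15
ee_pos: [0.4808, 0.1749, 0.0686]
orientation: [[0.767, 0.642, 0.002], [0.642, -0.767, 0.001], [0.003, 0.0, -1.0]]
wrist_force: [3.4, 2.7, 6.1]
width: 0.0193
finger_force: 30.0
```

Call:
apply_moves(commands="0 0 0.15 0 0 0 1;0 0 0.1 0 0 0 1;0 0 0 0 0 0 1;0 0 0 0 0 0 1")

```text
time_s: 18.55
ee_pos: [0.4809, 0.175, 0.0668]
orientation: [[0.767, 0.642, 0.003], [0.642, -0.767, 0.001], [0.003, 0.001, -1.0]]
wrist_force: [2.2, 2.8, 14.3]
width: 0.0194
finger_force: 30.0
```

```bash
python3 - <<'E'
from h import *
s=arm.observe();print(s['ee_pos'],s['wrist_force'],s['joint_positions'])
print(arm.close_job())
E
```

```text
[0.48092562 0.17501372 0.06682726] [ 2.22583719  2.83917532 14.34946675] [-0.0850359   0.57287218 -0.44599319  1.98534685  0.38960516  0.6637392
 -1.65290484]
the job is handed in; nothing more can be done
None
```

I switched the hotplate off by turning the left knob to its stop, then pushed the smaller loose knob fully onto the D-shaft. I handed the job in at about 18.6 s with the arm still holding the knob and pressing it down at about 14 N, but no verdict came back and I took no picture of the fitted knob: "fully on" rests on the force and height readings.

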